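Push a tray clamp's locking knob round its L slot

ROBOT

A 6-joint arm with a two-finger parallel gripper is mounted at the origin on the work surface. World frame = base frame: x ahead of the robot, y to its left, z up, the work surface at z = 0. Lengths are in m, angles in rad, forces in N, time in s.
With the tool pointing down it reaches from about 0.35 to 0.975 m from the base axis. Payload 4.9 kg.
Tool frame: the origin (TCP) lies at the very end of the fingers, on their centre line; the grasp point (between the pads) lies manip.grip_point_offset behind it (manip.grip_point_offset is the distance from the TCP to the grasp point, in m); z points along the fingers, y is the direction in which the jaws open and shut (so a half turn about z gives the same grasp; the last joint's range is limited). The gripper opens to 85 mm and grips with 20 to 120 N. Pads are 22 mm wide; open, the fingers measure 114 mm over their backs; the gripper's body (76 mm by 85 mm) begins 54 mm behind the grasp point. The pads swing forward as they close: fully open they stand 13 mm farther back than shut.
Start: joints at [-1.224, 0.053, 1.613, -0, 1.476, -0.119], TCP at [0.281, -0.558, 0.231] pointing down, gripper open.
Joint ranges: [-3.01, 3.01], [-1.01, 2.22], [0.06, 2.58], [-1.02, 4.17], [0.09, 2.62], [-3.14, 3.14]. Speed limits (rad/s): [2.57, 2.57, 3.14, 3.14, 3.14, 3.14].

INTERFACE

Orientations are given as a unit quaternion [w, x, y, z].
In Python, from plant import status, grab_frame, camera_params, ticket, boxes_of, outline_of, manip gives the robot as it stands. The module is installed in compiled form; this text tells all that it offers.
- The arm moves only by the tool play_rows, never from a script. Its argument "deltas" is a list of rows, each a list of 2 entries, a list of its own where there are three numbers: the shift along the world's x, y, z in m, then the turn about the world's z in rad. A call has 1 to 5 rows; each row is the pose to reach, as a shift and turn from the pose commanded when the call began; what a row does not reach only later rows make up. A row lasts 1/8 s, in which the tool goes at most 62.5 mm and 10.7 degrees, less where a joint would pass 70% of its speed; a pose out of reach is approached as far as the arm can. A call with a gripper value outside its range is refused whole. "grip" is the opening, from -1 (shut) to 1 (fully open), set as the call begins (left out, the last holds). The fingers move at their own pace and stop on an object; the grip force is fixed at half the most. Time passes only in rows, so rows that repeat a pose let the fingers close. It gives the time, the measured TCP pose, the force and the opening at its end, in the units of the state.
- status.state(): the state, without advancing time (a new reading comes with each control period).
- grab_frame(name): name is "side" or "top"; returns (picture, depth): 400x640x3 uint8, blue, green, red; 400x640 float32, m along the optical axis (not along the pixel's ray), 0 where there is no reading.
- camera_params(name): a dict with "mtx" (3x3 intrinsics, pixels), "world_from_camera" (4x4, takes a point from camera to world coordinates). Camera axes: x right, y up, looking along -z (the intrinsics and any distortion apply to the point x, -y, -z); pixel columns grow to the right and rows downward; lengths in m; the calibration is good to about 2 mm. A picture is of the moment at which its call begins. camera_params takes no time and is no camera call.
- ticket.job_done(): hands the job in, once; it reports no verdict.
Trained networks look in the newest picture that a camera, given by its name, has taken for a name from the list of things; names that differ only in an ending like _2 or _b are one class to them, and where a whole thing is asked for, a point or a joint stands for the part that bears it (a point fixed in the world has none). Each returns a list of dicts, best first, with "confidence" (0 to 1); they miss things now and then, are a little off and sometimes report something else, mostly with a low value. They report only what shows in the picture. A call takes as long as a camera call. They do not tell look-alikes from the thing itself.
- boxes_of(camera, name): "box" ([left, top, right, bottom] in pixels, round what is visible of it).
- outline_of(camera, name): "region" (400x640 bool, what is visible of it) and "box" ([left, top, right, bottom] in pixels, round what is visible of it).
The state is a dict: "time": time; "joint_pos": joint angles; "joint_vel": joint speeds; "joint_efforts": joint torques, N m; "tool_pos": TCP position; "tool_rot": TCP orientation; "contact_force": force on the tool from outside, world axes, zero at the start; "ft_torque": the same for the moment, N m; "gripper_width": opening from 0.0 (shut) to 1.0 (fully open).
Only numpy, scipy, OpenCV 4.12 (cv2) and the standard library are available. Lean on these libraries where they do the work, as an engineer would, in place of code of your own. Each camera call takes 0.05 s, during which the arm holds its last target.

TASK

Close and lock the tray clamp by pushing its red knob with the fingertips: push it along the long leg of the L-shaped slot as far as the corner, so that the clamp slides the black tray up to its stop, then push it sideways along the short leg fully to the end. Push gently and do not grip the knob; let the clamp, not your fingers, move the tray, and leave everything else where it stands. Finish with the knob let go.

Things in the scene. Friction and masses are not known exactly. Their poses are not given: they have to be found in the camera images.
- fixture: Clamp fixture, grey base board 230 x 320 x 12 mm, fixed to the green table. Origin on the table surface below the corner of the L slot, z up; y runs along the slot's long leg from start to corner and on towards the tray; x runs along the short leg from corner to locked end. Board: x -80 to 150 mm, y -105 to 215 mm. All of it is below 42 mm except the knob.
- knob_mid (a point): Centre of the red knob, an upright cylinder of 22 mm diameter from 43 to 83 mm above the table; this point is 63 mm up, on its axis. Its 12 mm steel pin runs in the slot with 2 mm play each side; it cannot lift or tilt. Friction about 3 N in the long leg (some 3 N more while the jaw pushes the tray), 2 N in the short; no spring, it stays where left.
- slot_start (a point): Point on the slot's centre line at the open end of the long leg, on the gate plate's top face (40 mm above the table).
- slot_corner (a point): Corner of the L slot (16 mm wide, cut in an aluminium gate plate: fixture x -45 to 75, y -95 to 30 mm, top 40 mm above the table), on the slot's centre line at the plate's top face, 60 mm from slot_start. The wall stops the pin 2 mm past it.
- slot_end (a point): Point on the slot's centre line near the locked end of the short leg, 35 mm from the corner, on the plate's top face. The slot's wall stops the pin 2 mm past it.
- clamp (a joint): Travel of the clamp jaw, and of the knob with it, along the long leg (m): 0 = knob at slot_start, clamp open; 0.060 = knob at the corner, clamp closed (stopped by the wall at about 0.062). It starts between 0 and 0.022.
- lockpin (a joint): Travel of the knob along the short leg (m): 0 = on the long leg's line, 0.035 = at slot_end, locked (stopped by the wall at about 0.037). It can only grow once the clamp has reached the corner.
- tray_mid (a point): Centre of the loose black tray in the nest beyond the orange jaw: 124 mm (fixture x) by 100 mm (y) by 18 mm high, underside 12 mm above the table. Blue stop bar at fixture y = 202 mm, so fully home its centre is at y = 152 mm. It starts 12 to 28 mm short; the closing jaw pushes it home, to within a few mm.
- jar: Bystander: small clear jar, 38 mm in diameter, 55 mm high, standing on the fixture's base board beside the gate plate, fixture x 105 to 125, y -80 to 0 mm. Origin at the centre of its underside.
- driver: Bystander: yellow-handled screwdriver lying on the table, 130 mm long.
- redbin: Bystander: open red parts bin 110 x 160 x 60 mm, origin under its centre.
- bluebin: Bystander: open blue parts bin 110 x 160 x 60 mm, origin under its centre.
- bottle: Bystander: white bottle, 56 mm in diameter, 150 mm high, origin under its centre.
- sparetray: Bystander: a second black tray 124 x 100 x 18 mm lying on the table, origin under its centre.
- carton: Bystander: cardboard carton 100 x 130 x 70 mm, origin under its centre.
- tray: The same tray; origin at the centre of its underside, axes as the fixture's.
There are look-alikes about, which are no part of the job. Leave any green or turquoise look-alike of the tray alone.

How it is judged:
By the outcome, as a careful person would: the job done as asked, in the order asked, and still so for the second after the job is handed in, with the robot touching nothing.
It also fails if it takes over 43 s, if anything falls off the work surface, if the arm or the gripper's body presses on something with over 40 N, if the wrist force passes 120 N, or if a joint passes its speed limit or range.

## Working session

There is one attempt and no reset: what is moved stays moved. The work goes in short steps, Python scripts to look and compute and a tool call to move; the robot and the scene stay as the last step left them, time stands still between calls to the robot, and variables do not carry over. Pictures are saved under pics/ and viewed, and the job is handed in when it is done.

Besides the shell and the picture viewer there is one more tool, called after ">>>" by a JSON object that holds its "name" and its "arguments". play_rows: Moves the arm, as the interface text tells. Its arguments: {"type":"object","properties":{"deltas":{"type":"array"},"grip":{"type":"number"}},"required":["deltas"]}

```bash
mkdir -p pics; cat > h.py <<'E'
import numpy as np,cv2
from plant import status,grab_frame,camera_params,ticket,boxes_of,outline_of,manip
def unproj(cam,u,v,d):
    p=camera_params(cam);K=p["mtx"];K=np.array(K);T=np.array(p["world_from_camera"])
    x=(u-K[0,2])/K[0,0]*d;y=(v-K[1,2])/K[1,1]*d
    return (T@np.array([x,-y,-d,1]))[:3]
def ray_z(cam,u,v,z):
    a=unproj(cam,u,v,0.0);b=unproj(cam,u,v,1.0)
    return a+(b-a)*(z-a[2])/(b[2]-a[2])
def proj(cam,P):
    p=camera_params(cam);K=np.array(p["mtx"]);T=np.linalg.inv(np.array(p["world_from_camera"]))
    q=T@np.append(P,1);x,y,z=q[0],-q[1],-q[2]
    return np.array([K[0,0]*x/z+K[0,2],K[1,1]*y/z+K[1,2]])
E
python3 - <<'E'
from h import *
for c in("top","side"):
    im,d=grab_frame(c);cv2.imwrite(f"pics/{c}0.png",im);np.save(f"{c}0.npy",d)
    p=camera_params(c);print(p)
    for n in("knob_mid","fixture","tray_mid","jar"):
        for r in boxes_of(c,n)[:4]:print(c,n,r)
print(manip.grip_point_offset,status.state())
E
```

```text
{'mtx': array([[417.2910162 ,   0.        , 319.14605069],
       [  0.        , 417.2910162 , 197.91085926],
       [  0.        ,   0.        ,   1.        ]]), 'world_from_camera': array([[-0.00303932,  0.97964944, -0.20069312,  0.34395834],
       [-0.99998028, -0.00187456,  0.00599347,  0.02899839],
       [ 0.00549529,  0.20070738,  0.97963582,  1.27050912],
       [ 0.        ,  0.        ,  0.        ,  1.        ]])}
top knob_mid {'box': [345.6, 206.0, 352.1, 215.1], 'confidence': 0.39}
top fixture {'box': [258.2, 164.4, 364.4, 242.2], 'confidence': 0.91}
top tray_mid {'box': [268.2, 188.9, 304.4, 229.6], 'confidence': 0.84}
top tray_mid {'box': [232.1, 267.6, 280.4, 320.1], 'confidence': 0.83}
top tray_mid {'box': [282.0, 99.6, 331.4, 148.9], 'confidence': 0.72}
top tray_mid {'box': [335.4, 253.9, 385.0, 305.1], 'confidence': 0.66}
top jar {'box': [330.2, 168.6, 341.1, 186.6], 'confidence': 0.45}
{'mtx': array([[516.82194633,   0.        , 324.76420646],
       [  0.        , 516.82194633, 203.41342586],
       [  0.        ,   0.        ,   1.        ]]), 'world_from_camer
[... 755 characters left out ...]
0187 {'time': 0.5, 'joint_pos': array([-1.22400462e+00,  5.27440306e-02,  1.61294521e+00,  4.19925828e-05,
        1.47600197e+00, -1.18988491e-01]), 'joint_vel': array([-0.00165771,  0.00138154, -0.00137088,  0.00204608,  0.00063133,
       -0.0012968 ]), 'joint_efforts': array([-5.05304833e-04, -3.93218923e+01, -3.70025826e+01, -9.05439879e-05,
        1.36741997e-03, -9.77195498e-07]), 'tool_pos': array([ 0.28070444, -0.55837528,  0.23124921]), 'tool_rot': array([-5.13360591e-05,  9.73003909e-01,  2.30788626e-01,  1.51655730e-05]), 'contact_force': array([-0.00190756, -0.3825437 , -0.09558545]), 'ft_torque': array([-0.05219857, -0.01235139, -0.02376064]), 'gripper_width': 0.9985232545727}
```

```bash
python3 - <<'E'
import cv2
a=cv2.imread("pics/top0.png");cv2.imwrite("pics/topcrop.png",cv2.resize(a[150:260,240:380],None,fx=5.5,fy=5.4,interpolation=cv2.INTER_CUBIC))
a=cv2.imread("pics/side0.png");cv2.imwrite("pics/sidecrop.png",cv2.resize(a[180:265,260:360],None,fx=7,fy=7,interpolation=cv2.INTER_CUBIC))
E
```

```text
(no output)
```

View pics/top0.png

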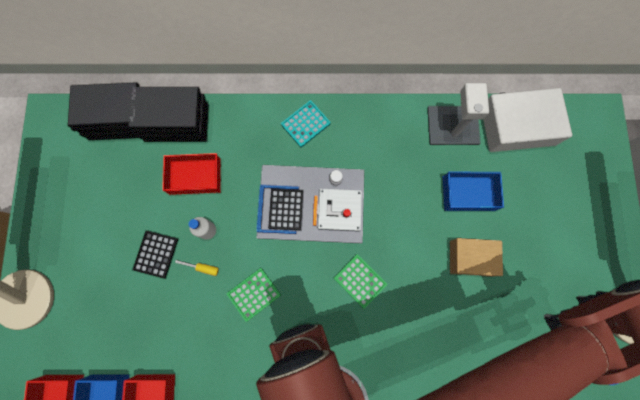

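View pics/side0.png

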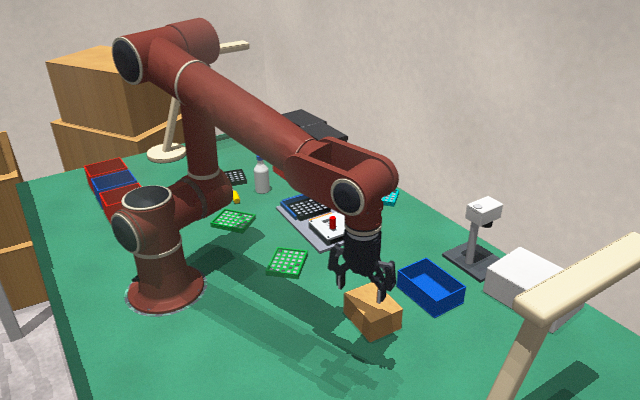

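View pics/topcrop.png

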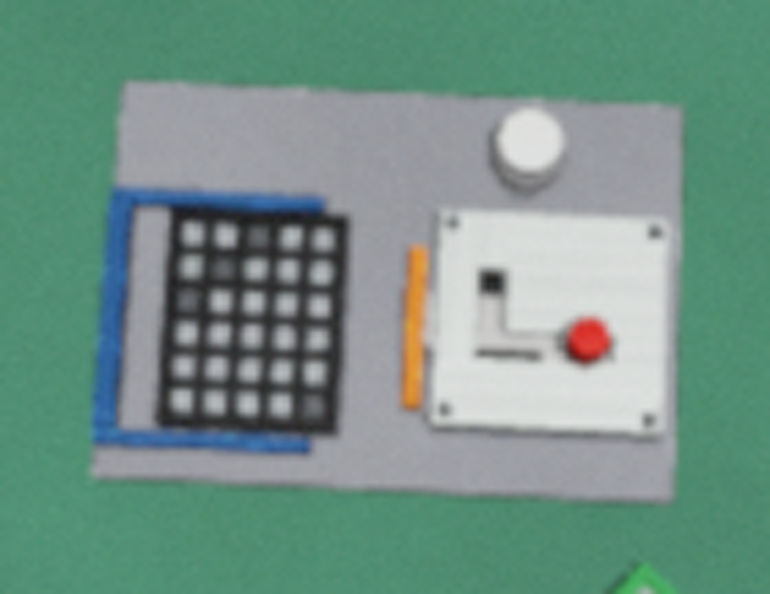

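View pics/sidecrop.png

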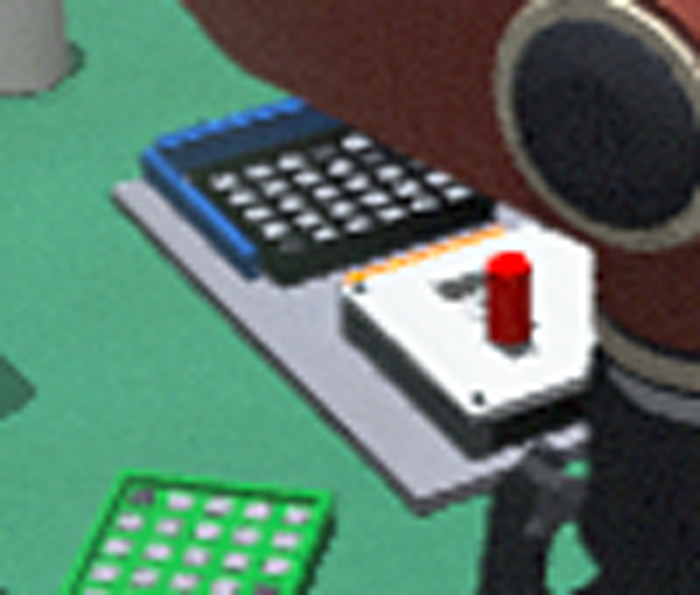

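The top view shows the fixture at about (311,204). The red knob is at (346,213), to the right of the L slot. The black tray is at (286,209) in the blue nest and the jar at (336,177). 

Possible confusions:
- **Knob:** the only red cylinder is at (346,213). The red bins at (191,174) and (50,390) are not knobs.
- **Tray:** the black one in the nest at (286,209) is the right one. The look-alikes are the spare black tray (156,254), the green trays (253,293) and (360,280), and the turquoise one (305,123).

The close crop confirms the choice. Next I fit the fixture pose.

```bash
python3 - <<'E'
from h import *
from scipy.optimize import least_squares
im=cv2.imread("pics/top0.png");d=np.load("top0.npy")
def c(x,y):return (x+.5)/5.5+240-.5,(y+.5)/5.4+150-.5
F=[(-80,215,12),(150,215,12),(150,-105,12),(-80,-105,12),(75,30,40),(75,-95,40),(-45,-95,40),(-45,30,40)]
P=[c(92,477),c(125,82),c(682,105),c(672,498),c(437,207),c(667,217),c(661,437),c(431,430)]
F=np.array(F)/1e3;P=np.array(P)
def w(p,f):
    a=p[2];R=np.array([[np.cos(a),-np.sin(a)],[np.sin(a),np.cos(a)]])
    return np.append(R@f[:2]+p[:2],f[2])
r=least_squares(lambda p:np.concatenate([proj("top",w(p,f))-q for f,q in zip(F,P)]),[0.56,-.05,0],loss="soft_l1")
print(r.x,np.round(r.fun.reshape(-1,2),2))
# knob
b=im.astype(int);m=(b[...,2]>140)&(b[...,1]<90)&(b[...,0]<90);m[:, :335]=0;m[:,360:]=0;m[:195]=0;m[225:]=0
v,u=np.nonzero(m);print(len(u),u.mean(),v.mean(),d[m])
for z in(.083,):
    k=ray_z("top",u.mean(),v.mean(),z);print(k)
    a=r.x[2];R=np.array([[np.cos(a),-np.sin(a)],[np.sin(a),np.cos(a)]])
    print("fix",R.T@(k[:2]-r.x[:2]))
for f in[(0,-.06,.04),(0,0,.04),(.035,0,.04)]:
    q=w(r.x,np.array(f));uv=proj("top",q);print(f,q,uv,(uv[0]-239.5)*5.5,(uv[1]-149.5)*5.4)
# jar
for r2 in boxes_of("top","jar")[:1]:
    bb=r2["box"];print(bb)
k=ray_z("top",336.3,177,.055);print("jar",k,R.T@(k[:2]-r.x[:2]))
kk=proj("side",np.append(k[:2],.05))
# side knob check
s=cv2.imread("pics/side0.png").astype(int);m=(s[...,2]>110)&(s[...,1]<70)&(s[...,0]<70);m[:,:325]=0;m[:,342:]=0;m[:212]=0;m[235:]=0
v,u=np.nonzero(m);print("side",u.mean(),v.mean(),u.min(),u.max(),v.min(),v.max())
kw=ray_z("top",346,213,.083);print(ray_z("side",u.mean(),v.mean(),.063))
E
```

```text
[ 0.54878494 -0.00641454 -0.04569264] [[-0.27  0.08]
 [-0.9  -0.17]
 [ 0.09 -0.07]
 [ 0.29  0.77]
 [ 0.52  0.58]
 [ 0.01  0.5 ]
 [ 0.18 -0.79]
 [-0.11 -1.31]]
35 346.4 212.5142857142857 [1.2037971 1.2036725 1.2073023 1.2066867 1.2062911 1.2029014 1.20449
 1.2003334 1.2025194 1.2077023 1.2301412 1.2054412 1.2042391 1.2077605
 1.2028221 1.210418  1.2031308 1.2256913 1.2034575 1.2030882 1.2034607
 1.2017351 1.2065892 1.2082024 1.1987269 1.2166911 1.2070223 1.2045752
 1.2033365 1.2060806 1.2060473 1.2091373 1.208947  1.2068943 1.2107089]
[ 0.5440769 -0.0567726  0.083    ]
fix [-0.00240293 -0.05052055]
(0, -0.06, 0.04) [ 0.54604433 -0.06635192  0.04      ] [348.59464771 214.2533264 ] 600.0205624267546 349.6679625397177
(0, 0, 0.04) [ 0.54878494 -0.00641454  0.04      ] [328.52685434 213.38982423] 489.6476988547914 345.00505083274084
(0.035, 0, 0.04) [ 0.58374841 -0.00801323  0.04      ] [328.9709824  201.90228394] 492.09040319331996 282.9723332787698
[330.2, 168.6, 341.1, 186.6]
jar [ 0.65701609 -0.03018062  0.055     ] [ 0.10920374 -0.01879763]
side 332.3013698630137 222.0 329 335 216 228
[ 0.5450485  -0.05914977  0.063     ]
```

>>> {"name": "play_rows", "arguments": {"deltas": [[[0.02,0.05,0],-0.1],[[0.05,0.1,0],-0.25],[[0.08,0.15,0],-0.4],[[0.11,0.2,0],-0.51],[[0.14,0.25,0],-0.51]], "grip": -1}}

```text
time: 1.18
tool_pos: [0.4214, -0.3068, 0.2316]
tool_rot: [0.0, 1.0, -0.023, 0.0]
contact_force: [0.9, -0.2, -0.8]
gripper_width: -0.002
```

>>> {"name": "play_rows", "arguments": {"deltas": [[[0.03,0.04,0],0],[[0.06,0.08,0],0],[[0.09,0.12,0],0],[[0.12,0.16,0],0],[[0.12,0.19,-0.03],0]]}}

```text
time: 1.8
tool_pos: [0.5439, -0.1172, 0.2043]
tool_rot: [0.001, 1.0, -0.021, 0.003]
contact_force: [0.4, -0.9, -0.2]
gripper_width: 0.002
```

>>> {"name": "play_rows", "arguments": {"deltas": [[[0.002,0,-0.04],0],[[0.003,0,-0.08],0],[[0.003,0,-0.11],0],[[0.003,0,-0.11],0]]}}

```text
time: 2.3
tool_pos: [0.5415, -0.1176, 0.0884]
tool_rot: [-0.001, 1.0, -0.022, -0.003]
contact_force: [0.4, 0.1, -0.0]
gripper_width: -0.004
```

```bash
python3 - <<'E'
from h import *
for c in("top","side"):
    im,d=grab_frame(c);cv2.imwrite(f"pics/{c}1.png",im)
    s=(slice(150,260),slice(250,390)) if c=="top" else (slice(160,270),slice(260,400))
    cv2.imwrite(f"pics/{c}1c.png",cv2.resize(im[s],None,fx=5,fy=5,interpolation=cv2.INTER_CUBIC))
print(status.state()["tool_pos"])
E
```

```text
[ 0.54426662 -0.11862365  0.09232357]
```

View pics/top1c.png

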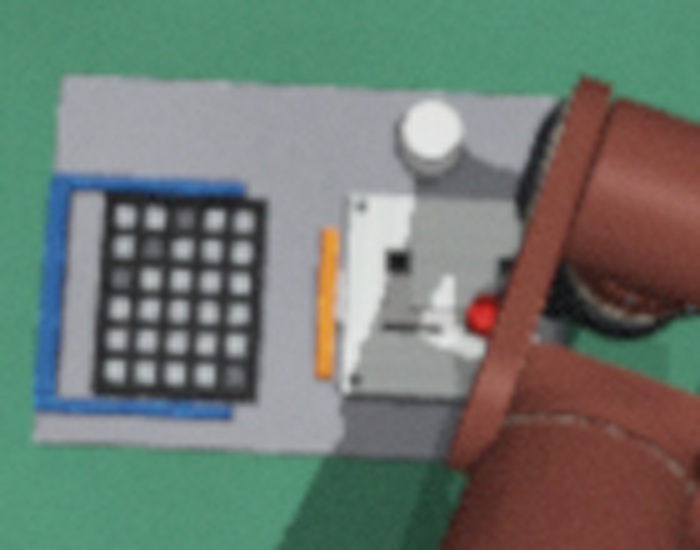

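View pics/side1c.png

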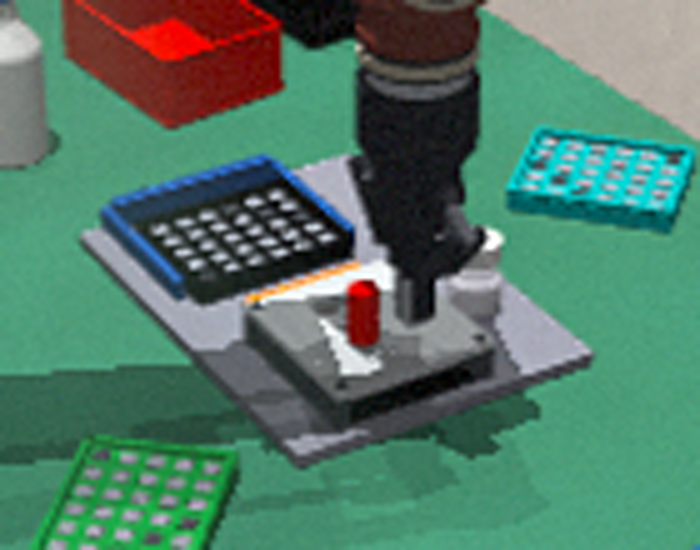

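The fingers are just behind the knob along the slot: side crop (415,300) against knob (362,310). The tray, jar and bins have not moved. I lower to z≈0.062, with the wider knuckles above the knob, and creep in.

>>> {"name": "play_rows", "arguments": {"deltas": [[[0,0,-0.016],0],[[0,0.004,-0.029],0],[[0,0.012,-0.029],0],[[0,0.02,-0.029],0],[[0,0.025,-0.029],0]]}}

```text
time: 3.02
tool_pos: [0.5441, -0.0928, 0.0628]
tool_rot: [0.0, 1.0, -0.022, 0.0]
contact_force: [-0.3, -0.8, 0.9]
gripper_width: -0.002
```

>>> {"name": "play_rows", "arguments": {"deltas": [[[0,0.003,0],0],[[0,0.006,0],0],[[0,0.009,0],0],[[0,0.012,0],0],[[0,0.015,0],0]]}}

```text
time: 3.65
tool_pos: [0.5439, -0.0788, 0.0624]
tool_rot: [0.001, 1.0, -0.022, 0.0]
contact_force: [0.1, -1.1, 0.7]
gripper_width: 0.002
```

>>> {"name": "play_rows", "arguments": {"deltas": [[[0,0.003,0],0],[[0,0.006,0],0],[[0,0.008,0],0],[[0.001,0.01,0],0]]}}

```text
time: 4.15
tool_pos: [0.5443, -0.0683, 0.0623]
tool_rot: [-0.0, 1.0, -0.022, -0.001]
contact_force: [-1.3, -2.8, 1.2]
gripper_width: -0.001
```

```bash
python3 - <<'E'
from h import *
im,d=grab_frame("side");im2,_=grab_frame("top")
cv2.imwrite("pics/s2.png",cv2.resize(im[190:260,290:390],None,fx=7,fy=7,interpolation=cv2.INTER_CUBIC))
cv2.imwrite("pics/t2.png",cv2.resize(im2[170:250,250:370],None,fx=6,fy=6,interpolation=cv2.INTER_CUBIC))
print(status.state()["contact_force"],status.state()["tool_pos"])
E
```

```text
[-0.41895807 -1.19486168 -0.23249315] [ 0.54441205 -0.0680412   0.0621872 ]
```

View pics/s2.png

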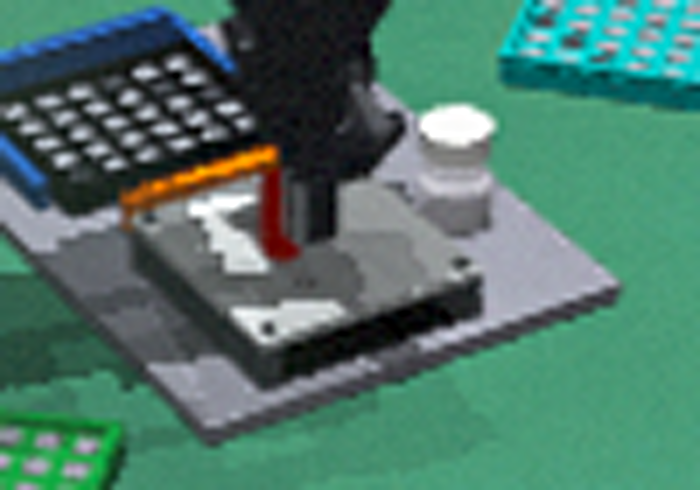

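View pics/t2.png

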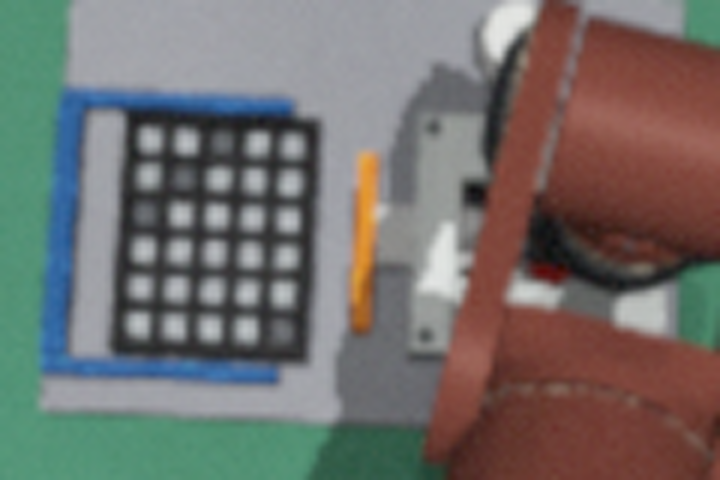

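Contact is made: the jaw has moved left in the top crop, now at (365,240), and the knob is against the finger in the side crop. I continue the push.

>>> {"name": "play_rows", "arguments": {"deltas": [[[0,0.003,0],0],[[0,0.006,0],0],[[0.001,0.009,0],0],[[0.001,0.012,0],0],[[0.001,0.015,0],0]]}}

```text
time: 4.88
tool_pos: [0.5458, -0.0531, 0.0623]
tool_rot: [-0.0, 1.0, -0.022, 0.0]
contact_force: [0.1, -1.4, 0.7]
gripper_width: 0.002
```

>>> {"name": "play_rows", "arguments": {"deltas": [[[0,0.003,0],0],[[0,0.006,0],0],[[0.001,0.009,0],0],[[0.001,0.012,0],0],[[0.001,0.014,0],0]]}}

```text
time: 5.5
tool_pos: [0.5467, -0.0393, 0.0623]
tool_rot: [0.0, 1.0, -0.022, -0.0]
contact_force: [-0.0, -4.0, 0.1]
gripper_width: 0.002
```

```bash
python3 - <<'E'
from h import *
im,d=grab_frame("side");im2,_=grab_frame("top")
cv2.imwrite("pics/s3.png",cv2.resize(im[190:260,270:370],None,fx=7,fy=7,interpolation=cv2.INTER_CUBIC))
cv2.imwrite("pics/t3.png",cv2.resize(im2[170:250,250:370],None,fx=6,fy=6,interpolation=cv2.INTER_CUBIC))
print(status.state()["contact_force"],status.state()["tool_pos"])
E
```

```text
[-1.08029288 -3.4017718  -1.8138783 ] [ 0.54669177 -0.03906373  0.06226835]
```

View pics/s3.png

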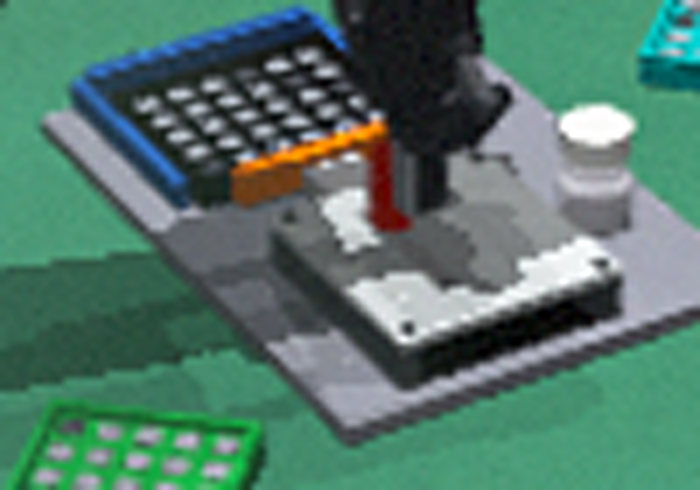

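View pics/t3.png

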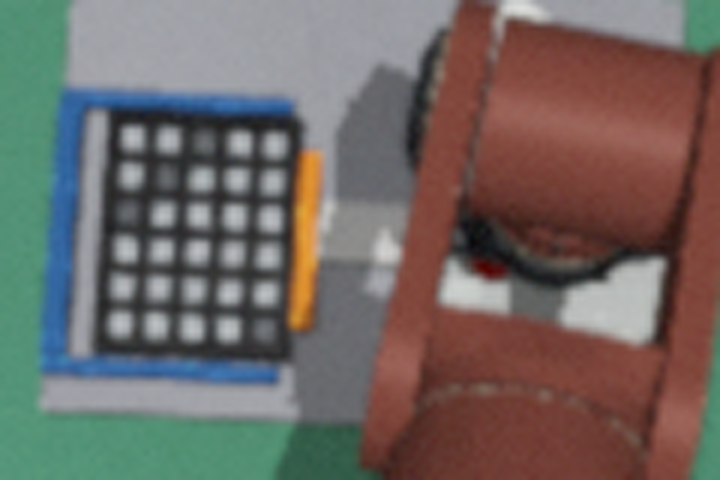

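The jaw, at (305,240) in the top crop, now pushes the tray, with about 10 mm left to the stop. I go on with smaller steps.

>>> {"name": "play_rows", "arguments": {"deltas": [[[0,0.002,0],0],[[0,0.004,0],0],[[0,0.006,0],0],[[0,0.007,0],0],[[0,0.008,0],0]]}}

```text
time: 6.22
tool_pos: [0.5468, -0.0313, 0.0623]
tool_rot: [-0.0, 1.0, -0.022, 0.0]
contact_force: [1.5, -3.8, -1.3]
gripper_width: 0.004
```

>>> {"name": "play_rows", "arguments": {"deltas": [[[0,0.001,0],0],[[0,0.002,0],0]]}}

```text
time: 6.48
tool_pos: [0.5467, -0.0294, 0.0623]
tool_rot: [0.0, 1.0, -0.022, 0.0]
contact_force: [0.3, -3.5, -0.6]
gripper_width: -0.002
```

>>> {"name": "play_rows", "arguments": {"deltas": [[[0,0.001,0],0],[[0,0.001,0],0]]}}

```text
time: 6.72
tool_pos: [0.5467, -0.0283, 0.0623]
tool_rot: [-0.0, 1.0, -0.022, 0.0]
contact_force: [1.0, -4.6, -2.2]
gripper_width: -0.001
```

>>> {"name": "play_rows", "arguments": {"deltas": [[[0,0.001,0],0],[[0,0.001,0],0]]}}

```text
time: 6.98
tool_pos: [0.5467, -0.0281, 0.0623]
tool_rot: [0.001, 1.0, -0.022, 0.0]
contact_force: [-0.0, -5.8, -2.1]
gripper_width: -0.0
```

>>> {"name": "play_rows", "arguments": {"deltas": [[[0,0.001,0],0],[[0,0.001,0],0]]}}

```text
time: 7.22
tool_pos: [0.5468, -0.0279, 0.0624]
tool_rot: [0.002, 1.0, -0.022, 0.0]
contact_force: [0.6, -8.5, -1.6]
gripper_width: 0.001
```

```bash
python3 - <<'E'
from h import *
im,d=grab_frame("side");im2,_=grab_frame("top")
cv2.imwrite("pics/s4.png",cv2.resize(im[190:260,270:370],None,fx=7,fy=7,interpolation=cv2.INTER_CUBIC))
cv2.imwrite("pics/t4.png",cv2.resize(im2[170:250,250:370],None,fx=6,fy=6,interpolation=cv2.INTER_CUBIC))
print(status.state()["contact_force"],status.state()["tool_pos"])
E
```

```text
[ 0.21359246 -8.48780196 -1.77822987] [ 0.5467773  -0.02790692  0.06241885]
```

View pics/s4.png

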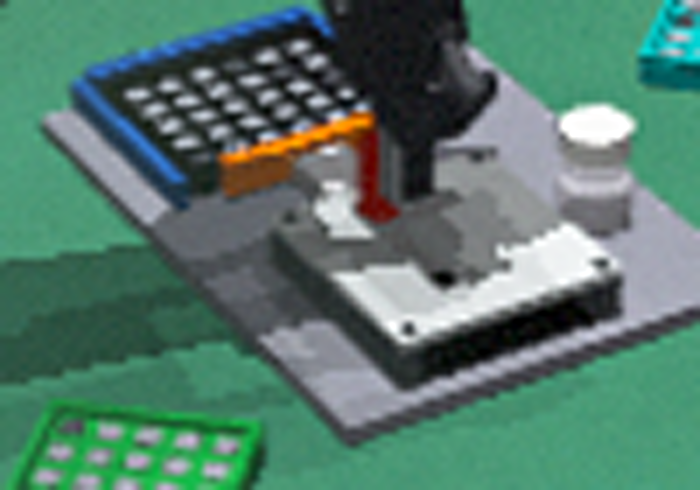

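View pics/t4.png

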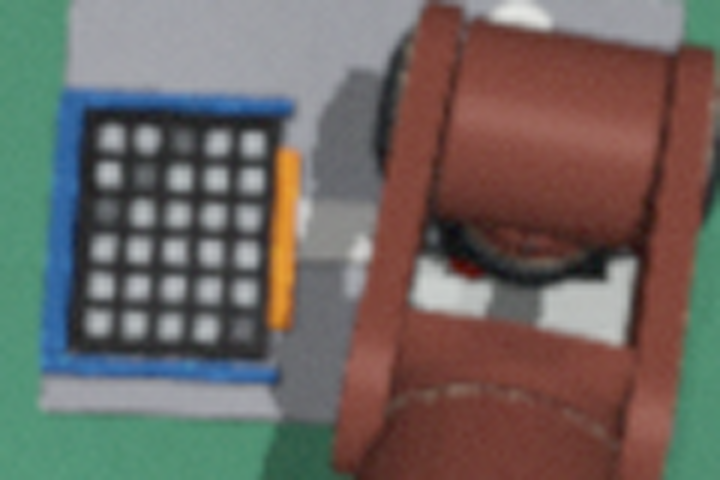

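The wall is reached: the TCP stalls at y=-0.028 and the force rises to 8.5 N. In the top crop the tray's left edge (80,230) meets the blue stop. I back off and go round to the knob's -x side.

>>> {"name": "play_rows", "arguments": {"deltas": [[[0,-0.008,0],0],[[-0.002,-0.02,0],0],[[-0.02,-0.022,0],0],[[-0.05,-0.022,0],0],[[-0.05,-0.01,0],0]]}}

```text
time: 7.95
tool_pos: [0.495, -0.0364, 0.0617]
tool_rot: [-0.001, 1.0, -0.023, -0.001]
contact_force: [-0.4, -0.1, 0.6]
gripper_width: 0.0
```

>>> {"name": "play_rows", "arguments": {"deltas": [[[0,0.015,0],0],[[0,0.03,0],0],[[0.003,0.03,0],0],[[0.003,0.03,0],0]]}}

```text
time: 8.45
tool_pos: [0.5003, -0.0062, 0.0624]
tool_rot: [0.0, 1.0, -0.022, 0.0]
contact_force: [-0.0, 0.1, 0.3]
gripper_width: -0.004
```

```bash
python3 - <<'E'
from h import *
im,d=grab_frame("side");im2,_=grab_frame("top")
cv2.imwrite("pics/s5.png",cv2.resize(im[190:260,270:370],None,fx=7,fy=7,interpolation=cv2.INTER_CUBIC))
cv2.imwrite("pics/t5.png",cv2.resize(im2[170:250,250:370],None,fx=6,fy=6,interpolation=cv2.INTER_CUBIC))
print(status.state()["contact_force"],status.state()["tool_pos"])
E
```

```text
[0.79062729 0.22728491 1.00281898] [ 0.49991156 -0.00652905  0.06226427]
```

View pics/s5.png

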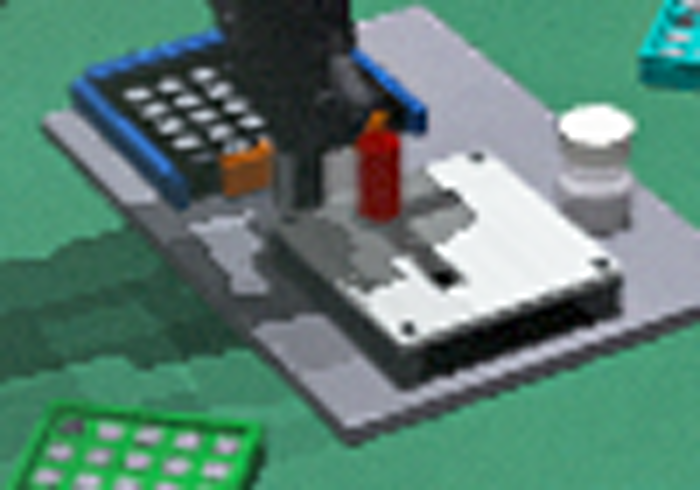

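View pics/t5.png

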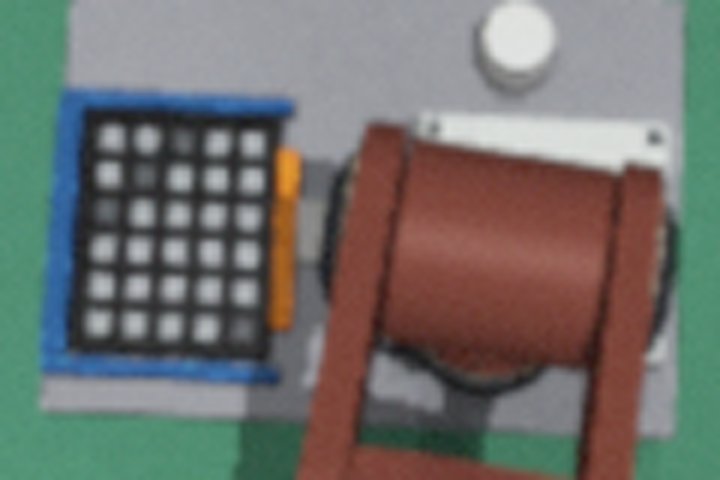

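The knob sits at the corner (side crop (380,175)) with the fingers on its -x side. The tray is home. Now the sideways push.

>>> {"name": "play_rows", "arguments": {"deltas": [[[0.006,0,0],0],[[0.012,0,0],0],[[0.017,0,0],0],[[0.021,0,0],0],[[0.024,-0.001,0],0]]}}

```text
time: 9.18
tool_pos: [0.524, -0.0074, 0.0623]
tool_rot: [-0.0, 1.0, -0.022, -0.0]
contact_force: [0.3, 0.6, 0.6]
gripper_width: -0.0
```

>>> {"name": "play_rows", "arguments": {"deltas": [[[0.003,0,0],0],[[0.006,0,0],0],[[0.009,0,0],0],[[0.012,0,0],0],[[0.015,-0.001,0],0]]}}

```text
time: 9.8
tool_pos: [0.5387, -0.008, 0.062]
tool_rot: [-0.001, 1.0, -0.022, -0.0]
contact_force: [-2.6, 1.5, 0.1]
gripper_width: -0.001
```

>>> {"name": "play_rows", "arguments": {"deltas": [[[0.003,0,0],0],[[0.006,0,0],0],[[0.009,0,0],0],[[0.012,-0.001,0],0],[[0.014,-0.001,0],0]]}}

```text
time: 10.42
tool_pos: [0.553, -0.0094, 0.0624]
tool_rot: [-0.0, 1.0, -0.022, 0.0]
contact_force: [-1.5, -0.1, -0.5]
gripper_width: 0.001
```

>>> {"name": "play_rows", "arguments": {"deltas": [[[0.002,0,0],0],[[0.004,0,0],0],[[0.006,0,0],0],[[0.007,0,0],0]]}}

```text
time: 10.92
tool_pos: [0.5598, -0.0096, 0.0623]
tool_rot: [0.0, 1.0, -0.022, 0.0]
contact_force: [-2.3, -1.9, -0.6]
gripper_width: 0.002
```

>>> {"name": "play_rows", "arguments": {"deltas": [[[0.001,0,0],0],[[0.002,0,0],0]]}}

```text
time: 11.18
tool_pos: [0.5618, -0.0096, 0.0623]
tool_rot: [0.0, 1.0, -0.022, 0.0]
contact_force: [-1.7, -0.8, -0.6]
gripper_width: 0.001
```

>>> {"name": "play_rows", "arguments": {"deltas": [[[0.001,0,0],0],[[0.002,0,0],0]]}}

```text
time: 11.42
tool_pos: [0.5623, -0.0095, 0.0622]
tool_rot: [0.0, 1.0, -0.022, -0.002]
contact_force: [-10.1, -1.6, 6.2]
gripper_width: -0.0
```

The push stalls at x=0.562 with 10 N, about where the end wall was expected. I retreat and check.

>>> {"name": "play_rows", "arguments": {"deltas": [[[-0.006,0,0],0],[[-0.02,0,0],0],[[-0.04,0,0],0],[[-0.05,0,0.04],0],[[-0.06,0,0.1],0]]}}

```text
time: 12.05
tool_pos: [0.5011, -0.0089, 0.161]
tool_rot: [-0.001, 1.0, -0.022, -0.002]
contact_force: [0.7, 0.1, -0.9]
gripper_width: -0.001
```

>>> {"name": "play_rows", "arguments": {"deltas": [[[-0.01,-0.06,0.03],0],[[-0.02,-0.12,0.03],0],[[-0.03,-0.18,0.03],0],[[-0.04,-0.24,0.03],0],[[-0.04,-0.24,0.03],0]]}}

```text
time: 12.68
tool_pos: [0.4625, -0.2526, 0.1926]
tool_rot: [0.0, 1.0, -0.025, 0.001]
contact_force: [0.5, 1.0, 0.8]
gripper_width: 0.001
```

```bash
python3 - <<'E'
from h import *
im,d=grab_frame("side");im2,_=grab_frame("top")
cv2.imwrite("pics/s6.png",cv2.resize(im[190:260,270:370],None,fx=7,fy=7,interpolation=cv2.INTER_CUBIC))
cv2.imwrite("pics/t6.png",cv2.resize(im2[150:260,240:380],None,fx=5.5,fy=5.4,interpolation=cv2.INTER_CUBIC))
b=im2.astype(int);m=(b[...,2]>110)&(b[...,1]<80)&(b[...,0]<80);m[:, :310]=0;m[:,350:]=0;m[:185]=0;m[220:]=0
v,u=np.nonzero(m);k=ray_z("top",u.mean(),v.mean(),.083);a=-.0457
R=np.array([[np.cos(a),-np.sin(a)],[np.sin(a),np.cos(a)]])
print(len(u),k,"fix",R.T@(k[:2]-[.5488,-.0064]));print(status.state()["tool_pos"],status.state()["contact_force"])
E
```

```text
35 [ 0.58167286 -0.00536003  0.083     ] fix [0.03279103 0.00254065]
[ 0.46328917 -0.24934883  0.19220749] [ 0.08460657 -0.0471041  -0.25394844]
```

View pics/s6.png

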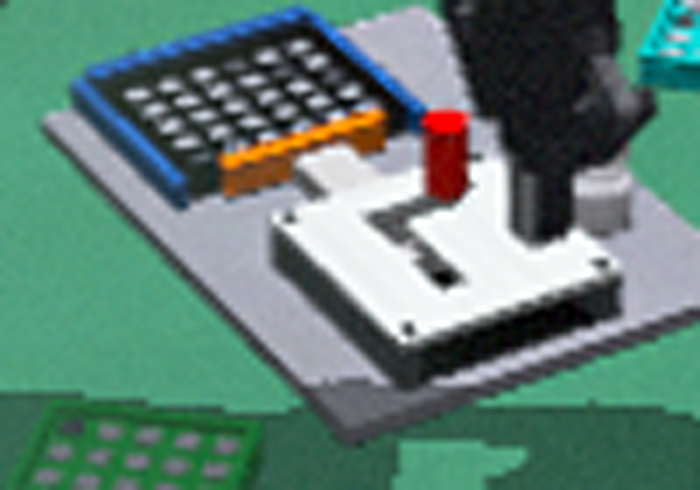

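View pics/t6.png

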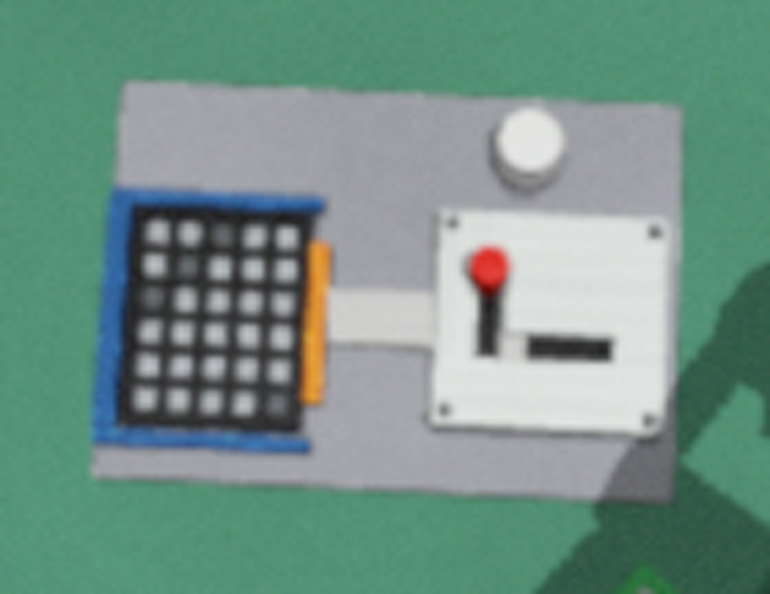

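```bash
python3 - <<'E'
from h import *
a=-.0457;R=np.array([[np.cos(a),-np.sin(a)],[np.sin(a),np.cos(a)]])
def red(im,x0,x1,y0,y1):
    b=im.astype(int);s=np.clip(b[...,2]-np.maximum(b[...,1],b[...,0])-30,0,None).astype(float)
    z=np.zeros_like(s);z[y0:y1,x0:x1]=s[y0:y1,x0:x1]>25
    v,u=np.nonzero(z);return (u.min()+u.max())/2,u.mean(),v.mean(),len(u)
s0=cv2.imread("pics/side0.png");s1,_=grab_frame("side");cv2.imwrite("pics/side7.png",s1)
t1,_=grab_frame("top");cv2.imwrite("pics/top7.png",t1);t0=cv2.imread("pics/top0.png")
for im,box in((s0,(325,342,212,235)),(s1,(325,342,200,222))):
    r=red(im,*box);k=ray_z("side",r[1],r[2],.063);print("side",r,k,R.T@(k[:2]-[.5488,-.0064]))
for im,box in((t0,(335,360,200,222)),(t1,(315,345,190,210))):
    r=red(im,*box);k=ray_z("top",r[1],r[2],.083);print("top",r,k,R.T@(k[:2]-[.5488,-.0064]))
E
```

```text
side (np.float64(330.0), np.float64(331.9647058823529), np.float64(221.27058823529413), 85) [ 0.54658981 -0.05489023  0.063     ] [ 7.34567463e-06 -4.85405731e-02]
side (np.float64(333.0), np.float64(333.41333333333336), np.float64(211.28), 75) [ 0.5853512  -0.00601152  0.063     ] [0.03649529 0.00205789]
top (np.float64(346.5), np.float64(346.47058823529414), np.float64(212.4313725490196), 51) [ 0.54431893 -0.05698027  0.083     ] [-0.00216568 -0.05073217]
top (np.float64(328.5), np.float64(328.53061224489795), np.float64(199.30612244897958), 49) [ 0.58305031 -0.00550078  0.083     ] [0.03417348 0.00246297]
```

View pics/top7.png

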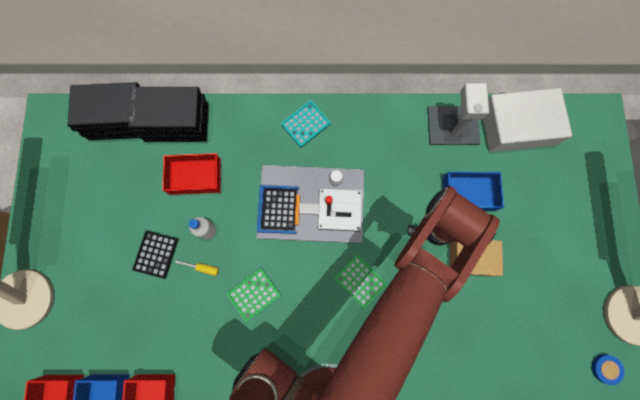

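The two cameras put the knob 36.3 and 36.5 mm along the short leg from its starting line, so the clamp is locked at the end wall. Every bystander stands where it did, and the arm touches nothing.

```bash
python3 -c "
from plant import ticket;print(ticket.job_done())"
```

```text
the job is handed in; nothing more can be done
None
```

The clamp is closed and locked, and I handed the job in at about 13 s of the 43 s allowed. I pushed the red knob with shut fingertips, without gripping it.

- **Long leg:** the push stalled at the wall at 8.5 N, the highest force reported on this leg. By then the jaw had slid the black tray up against the blue stop.
- **Short leg:** I went round the knob and pushed it sideways until it stalled at the end wall at about 10 N (plus 6 N upward on that last reading, cause not checked). I then withdrew clear of everything.

**Last checks:**
- **Knob:** it moved 36.3 mm (top camera) and 36.5 mm (side camera) along the short leg. Its absolute position differs slightly between cameras, 34.2 mm against 36.5 mm. That is about the calibration error, and 35 mm is locked.
- **Tray:** in the picture it lies against the stop, with the jaw still against it. I judged this by eye and did not measure the gap.
- **Bystanders:** the jar, bottle, driver, bins and other trays look unmoved. The carton is partly hidden behind the raised arm in the last picture.

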